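Close up the inspection hatch of a gear housing

ROBOT

A 6-joint arm with a two-finger parallel gripper is mounted at the origin on a cart in front of the work surface, level with it; the furniture and walls round the work are solid. World frame = base frame: x ahead of the robot, y to its left, z up, the work surface at z = 0. Lengths are in m, angles in rad, forces in N, time in s.
With the tool pointing down it reaches from about 0.425 to 0.95 m from the base axis. Payload 14.7 kg.
Tool frame: the origin (TCP) lies at the very end of the fingers, on their centre line; the grasp point (between the pads) lies 19 mm behind it (env.grasp_offset is the distance from the TCP to the grasp point, in m); z points along the fingers, y is the line along which they close (so a half turn about z gives the same grasp; the last joint's range is limited). The gripper opens to 85 mm and grips with 20 to 120 N. Pads are 22 mm wide; open, the fingers measure 114 mm over their backs; the gripper's body (76 mm by 85 mm) begins 54 mm behind the grasp point. The pads swing forward as they close: fully open they stand 13 mm farther back than shut.
Start: joints at [-1.27, 0.48, 1.596, -0, 1.065, -0.047], TCP at [0.222, -0.611, 0.231] pointing down, gripper open.
Joint ranges: [-2.75, 2.75], [-0.82, 2.05], [0.23, 2.67], [-1.56, 4.7], [0.09, 2.69], [-2.92, 2.92]. Speed limits (rad/s): [1.89, 1.89, 2.39, 3.01, 3.01, 3.01].

INTERFACE

Orientations are given as a unit quaternion [x, y, z, w].
In Python, from cell import env gives the robot as it stands. The module is installed in compiled form; this text tells all that it offers.
- The arm moves only by the shell command python3 -m crank 'ROWS' [FORCE]. ROWS is JSON, one flat list of numbers, 7 for each row, row after row: the shift along the tool's x, y, z in mm, then the turn, a rotation vector about the tool's x, y, z in rad, then the finger opening in mm, from 0 to 85.4. A call has exactly 10 rows; each row shifts and turns the commanded pose from where the row before left it, along the tool's axes as they then stand; what a row does not reach is not made up. A row lasts 1/10 s, in which the tool goes at most 50 mm and 8.59 degrees, less where a joint would pass 70% of its speed; a pose out of reach is approached as far as the arm can. A call with a gripper value outside its range is refused whole. The fingers move at their own pace and stop on an object; FORCE is the grip in N (left out, the last holds). Time passes only in rows, so rows that do not move let the fingers close, or fill a call up. It gives the time, the measured TCP pose, the force, the opening and the grip force at its end, in the units of the state.
- env.get_obs(): the state, without advancing time (a new reading comes with each control period).
- env.get_image(name): name is "side" or "top" or "wrist"; returns a dict with "color" (400x640x3 uint8, red, green, blue), "fx", "fy", "cx", "cy" (pixels), "distortion" ([k1, k2, p1, p2, k3] as OpenCV has them; the pictures are not rectified), "eye" and "orientation" of the camera in the world. Camera axes: x right, y up, looking along -z (the intrinsics and any distortion apply to the point x, -y, -z); pixel columns grow to the right and rows downward; lengths in m; the calibration is good to about 2 mm. A picture is of the moment at which its call begins. There is no depth.
- env.sign_off(): hands the job in; it is judged then, once.
Trained networks look in a picture, given as the dict that the camera call returned (one of the last four; its "shot" number tells which), for a name from the list of things; names that differ only in an ending like _2 or _b are one class to them, and where a whole thing is asked for, a point or a joint stands for the part that bears it (a point fixed in the world has none). Each returns a list of dicts, best first, with "confidence" (0 to 1); they miss things now and then, are a little off and sometimes report something else, mostly with a low value. They report only what shows in the picture. A call takes as long as a camera call.
- env.recognise(picture, thing): "uv" ([column, row] in pixels, amid what is visible of it).
The state is a dict: "time_s": time; "q": joint angles; "dq": joint speeds; "joint_torque": joint torques, N m; "tool_pos": TCP position; "tool_rot": TCP orientation; "contact_force": force on the tool from outside, world axes, zero at the start; "moment": the same for the moment, N m; "width": opening from 0.0 (shut) to 1.0 (fully open); "grasp_force": force on a finger pad.
Only numpy, scipy, OpenCV 4.12 (cv2) and the standard library are available. Lean on these libraries where they do the work, as an engineer would, in place of code of your own. Each camera call takes 0.05 s, during which the arm holds its last target. There are 200 camera calls.

TASK

Close up the gear housing: take the hand lamp off its open top and set it down gently, lying on the bench. Then fit the loose cover plate over the opening: hook one long edge under the two keepers and press the opposite edge down until the spring latch snaps over it, so that the plate sits level on its seat all round. Press only as hard as the latch needs, and leave the other things on the bench where they are.

Things in the scene. Friction and masses are not known exactly. Their poses are not given: they have to be found in the camera images.
- gearbox: Grey cast gear housing, about 162 x 196 x 70 mm, fixed on the bench. Origin: middle of its underside. Its open top is a flat machined seat 70 mm above the bench with an opening 80 (x) x 104 (y) mm. Keepers on its +x edge (about the left side, seen from the robot), spring latch on its -x edge (about the right side)
- seat (a point): Middle of the seat, 70 mm above the housing's underside; axes as the housing's. The middle of the fitted cover's underside lies here. Steel guides 5 mm high stand at y = +-82 mm, two sloped stops 5 mm high at x = -57.5 mm (44 to 62 mm either side of the latch): the cover has 2 mm to spare each side and 3.5 mm lengthwise
- keepers (a point): On the seat midway between the keepers, at their stop face, 56 mm to +x of the seat's middle. Keepers: two bent steel clips 34 mm wide, 48 mm either side of this point; lips reach 9 mm back over the seat, with a slot 6.5 mm high at the stop face flaring to 8.8 mm. The 5 mm plate goes in tilted 8 to 12 degrees, keeper edge low; level it cannot, as latch and stops are in the way
- latch_nose (a point): Tip of the spring latch's nose, 50.5 mm to -x of the seat's middle, 25 mm wide along y, underside 6.2 mm above the seat; bevelled back and up to 16 mm above the seat. A plate edge pressed down on the bevel (10 to 20 N) pushes it back. Its guide stands behind it, up to 21 mm above the seat, 21 mm either side
- latch_bolt (a joint): Travel of the spring latch (m): 0 = fully out, over the seat (its rest position); up to 0.008 pushed back, away from the seat. It springs back to below 0.001 over a cover that is fully down
- cover: Loose steel cover plate, 110 (x) x 160 (y) x 5 mm, about 0.4 kg, with a dark flat-bar bow handle along its long (y) direction. Origin: middle of its underside. It fits either way round
- cover_handle (a point): Middle of the bow handle's bar, 34 mm above the plate's underside. The bar is 10 mm wide (x) and 10 mm high, 100 mm long (y) on posts at 45 mm either side; 24 mm free under it. The plate's top is 29 mm below this point
- work_lamp: Square orange hand lamp, 34 x 140 x 30 mm, 0.18 kg, long along its y axis, lying across the opening of the housing at the start. Origin: middle of its underside
- try_square: Bystander: small steel try square lying flat, 126 x 75 x 14 mm. Leave it
- screwdriver: Bystander: red-handled screwdriver lying flat, 199 mm long. Leave it
- arrow_magnet: Bystander: red triangular welding magnet lying flat, 60 x 90 x 21 mm. Leave it
- weld_helmet: Fixed obstacle, do not bump it: a black welding helmet on a stand behind the work, 0.36 m high. Its headband comes nearest, to about 0.58 m ahead and 0.08 m to the right of the robot's base axis, 0.28 to 0.32 m above the bench. Cross from side to side in front of it, no more than 0.46 m ahead of the base, and do not work beneath it

How it is judged:
On the way:
1. the hand lamp lies on the bench, let go (height (world z) of work_lamp below 0.045 m and contact force between the fingers and work_lamp below 0.05 N and linear speed of work_lamp below 0.03 m/s), for 0.2 s.
At the end, for the whole second after the job is handed in: The cover lies on the housing's seat, its middle within 4.5 mm of the seat's middle in x and y and within 2 mm in height, level to 0.02 rad, with the spring latch out over its edge (joint below 2 mm); the hand lamp lies on the bench (origin below 45 mm); both at rest (x of cover in the frame of gearbox between -0.0045 and 0.0045 m and y of cover in the frame of gearbox between -0.0045 and 0.0045 m and z of cover in the frame of gearbox between 0.068 and 0.072 m and angle between the z axis of cover and the z axis of gearbox, either way round below 0.02 rad and value of joint latch_bolt below 0.002 m and linear speed of cover below 0.02 m/s and height (world z) of work_lamp below 0.045 m and linear speed of work_lamp below 0.03 m/s); the robot touches nothing.
It fails at once if the hand lamp is dropped or thrown (moves faster than 0.7 m/s out of the fingers) (contact force between the fingers and work_lamp below 0.01 N and linear speed of work_lamp above 0.7 m/s).
It fails at once if the cover is rammed against the housing (contact forces over 150 N in all) (contact force between cover and gearbox above 150 N).
It fails at once if a bystander is pushed more than 30 mm (distance of any of arrow_magnet, try_square, screwdriver from where it was at the start of the episode above 0.03 m).
It also fails if it takes over 67 s, if anything falls off the work surface, if the arm or the gripper's body presses on something with over 40 N, if the wrist force passes 120 N, or if a joint passes its speed limit or range.

## Working session

There is one attempt and no reset: what is moved stays moved. The work goes in short steps, Python scripts to look and compute and a shell command to move; the robot and the scene stay as the last step left them, time stands still between calls to the robot, and variables do not carry over. Pictures are saved under pics/ and viewed, at most 10 in all, crops included, and the job is handed in when it is done.

```bash
mkdir -p pics; cat > h.py <<'E'
import numpy as np, cv2
from cell import env
from scipy.spatial.transform import Rotation as R
def ray(p,uv):
    K=np.array([[p["fx"],0,p["cx"]],[0,p["fy"],p["cy"]],[0,0,1]])
    n=cv2.undistortPoints(np.array([[uv]],float),K,np.array(p["distortion"],float))[0,0]
    d=R.from_quat(p["orientation"]).apply([n[0],-n[1],-1]); return np.array(p["eye"]),d/np.linalg.norm(d)
def atz(p,uv,z):
    e,d=ray(p,uv); return e+d*(z-e[2])/d[2]
def tri(rs):
    A=0;b=0
    for e,d in rs:
        M=np.eye(3)-np.outer(d,d);A=A+M;b=b+M@e
    x=np.linalg.solve(A,b); return x,[np.linalg.norm((np.eye(3)-np.outer(d,d))@(x-e)) for e,d in rs]
def proj(p,X):
    K=np.array([[p["fx"],0,p["cx"]],[0,p["fy"],p["cy"]],[0,0,1]])
    c=R.from_quat(p["orientation"]).inv().apply(np.atleast_2d(X)-np.array(p["eye"]))*[1,-1,-1]
    return cv2.projectPoints(c,np.zeros(3),np.zeros(3),K,np.array(p["distortion"],float))[0][:,0]
def save(p,f): cv2.imwrite("pics/"+f,p["color"][:,:,::-1])
E
python3 - <<'E'
from h import *
np.set_printoptions(precision=4,suppress=True)
P={n:env.get_image(n) for n in("top","side")}
for n,p in P.items():
    print(n,p["eye"],R.from_quat(p["orientation"]).as_matrix()[:,2],p["fx"],p["distortion"]); 
T="gearbox seat keepers latch_nose cover cover_handle work_lamp try_square screwdriver arrow_magnet weld_helmet".split()
for t in T:
    D={n:env.recognise(p,t) for n,p in P.items()}
    for n in D: print(t,n,[(np.round(d["uv"],1),round(d["confidence"],2)) for d in D[n][:2]])
    if D["top"] and D["side"]: print("   ",*tri([ray(P[n],D[n][0]["uv"]) for n in P]))
cv2.imwrite("pics/a.png",np.vstack([P["top"]["color"],P["side"]["color"]])[:,:,::-1][:, :])
save(P["top"],"top.png");save(P["side"],"side.png")
print(env.get_obs())
E
```

```text
top [ 0.4201 -0.0362  1.1755] [-0.1217  0.016   0.9924] 361.4743853501343 [-0.0037  0.      0.      0.      0.    ]
side [ 0.564  -1.2324  0.6426] [ 0.008  -0.9006  0.4345] 438.6234299699872 [-0.0751  0.      0.      0.      0.    ]
gearbox top []
gearbox side []
seat top []
seat side [(array([298.7, 200.7]), 0.78)]
keepers top [(array([278.5, 218.9]), 0.94)]
keepers side [(array([299.5, 199.8]), 0.6)]
    [0.5021 0.074  0.0197] [np.float64(0.0027541223892385462), np.float64(0.002754122389238438)]
latch_nose top [(array([290.4, 212.3]), 0.48)]
latch_nose side []
cover top [(array([182.2, 206.8]), 0.95)]
cover side [(array([303.8, 168.6]), 0.58)]
    [0.5232 0.383  0.0114] [np.float64(0.013421497425686744), np.float64(0.013421497425686746)]
cover_handle top [(array([182.6, 210.2]), 0.85)]
cover_handle side [(array([307.2, 169.1]), 0.87), (array([233. , 331.5]), 0.17)]
    [0.5247 0.3844 0.0068] [np.float64(0.0014084674039627333), np.float64(0.0014084674039626494)]
work_lamp top [(array([273.4, 216.7]), 0.77)]
work_lamp side [(array([297.8, 183.9]), 0.65), (array([300.8, 197. ]), 0.53)
[... 513 characters left out ...]
97.8, 235.7]), 0.95)]
arrow_magnet side [(array([274. , 269.9]), 0.9)]
    [ 0.4517 -0.3106  0.0063] [np.float64(0.0029669404102622052), np.float64(0.0029669404102621267)]
weld_helmet top []
weld_helmet side []
{'time_s': 1.2, 'q': array([-1.2696,  0.4802,  1.5963,  0.    ,  1.0651, -0.0466]), 'dq': array([-0.0004,  0.    , -0.0011, -0.0008,  0.0003,  0.0018]), 'joint_torque': array([  0.003 , -95.0497, -43.065 ,  -0.    ,   0.0009,   0.0001]), 'tool_pos': array([ 0.2215, -0.6111,  0.2313]), 'tool_rot': array([ 0.9849,  0.173 , -0.    , -0.    ]), 'contact_force': array([ 0.9263,  0.1652, -0.6405]), 'moment': array([-0.0172, -0.0265,  0.0377]), 'grasp_force': 0.0, 'width': 1.000727195293026}
```

View pics/top.png

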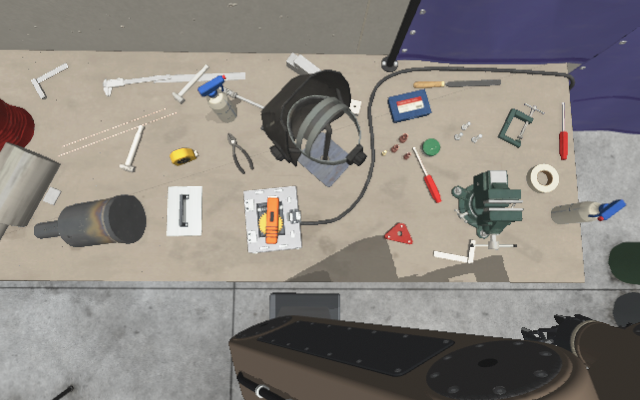

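View pics/side.png

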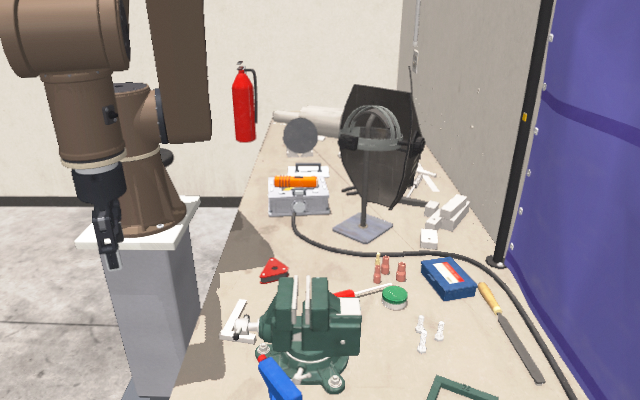

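Top view: the housing is at about (272,219) with the orange lamp across it along world x. Its keepers face world +y and its latch is at (294,215). The cover is at (184,210), with its handle along world x. The side view agrees, and the way in front of the helmet is clear.

```bash
python3 -m crank '[38,-27,-10,0,0,0,85, 38,-27,-10,0,0,0,85, 38,-27,-10,0,0,0,85, 38,-27,-10,0,0,0,85, 38,-27,-10,0,0,0,85, 38,-27,-10,0,0,0,85, 38,-27,-10,0,0,0,85, 38,-27,-10,0,0,0,85, 0,0,0,0,0,0.14,85, 0,0,0,0,0,0.14,85]' 30
python3 -m crank '[0,0,0,0,0,0.068,85, 0,-47,0,0,0,0,85, 0,-47,0,0,0,0,85, 0,-47,0,0,0,0,85, 0,-47,0,0,0,0,85, 0,-47,0,0,0,0,85, 0,-47,0,0,0,0,85, 0,-47,0,0,0,0,85, 0,0,0,0,0,0,85, 0,0,0,0,0,0,85]'
python3 - <<'E'
from h import *
p=env.get_image("wrist"); save(p,"w1.png"); print(p["eye"],R.from_quat(p["orientation"]).as_matrix(),p["fx"],p["distortion"])
for t in "seat keepers latch_nose work_lamp".split(): print(t,[(np.round(d["uv"],1),round(d["confidence"],2)) for d in env.recognise(p,t)[:2]])
E
```

```text
time_s: 2.2
tool_pos: [0.4348, -0.303, 0.3118]
tool_rot: [0.999, 0.033, 0.0, 0.0]
contact_force: [0.2, 0.1, -0.6]
width: 0.995
grasp_force: 0.0
time_s: 3.2
tool_pos: [0.4337, 0.0257, 0.3114]
tool_rot: [1.0, 0.002, 0.0, 0.0]
contact_force: [0.3, 0.2, -0.2]
width: 0.996
grasp_force: 0.0
[0.50343446 0.02702325 0.45332196] [[ 2.87337120e-03  9.62233032e-01  2.72211934e-01]
 [-9.99995461e-01  3.01164846e-03 -9.01851368e-05]
 [-9.06585769e-04 -2.72210439e-01  9.62237317e-01]] 285.0993726887118 [-0.02488006  0.          0.          0.          0.        ]
seat [(array([288.5, 112.8]), 0.77)]
keepers [(array([286.7, 115.9]), 0.85), (array([317.1, 118.3]), 0.61)]
latch_nose [(array([614.9, 197. ]), 0.61), (array([318.3, 118.3]), 0.57)]
work_lamp [(array([272. , 125.8]), 0.91)]
```

View pics/w1.png

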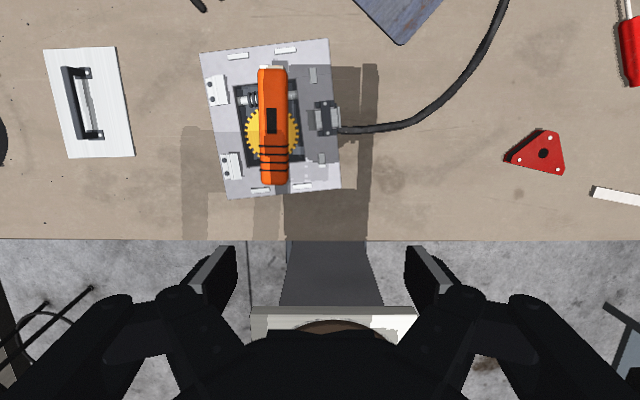

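The wrist view shows the housing from about (200,40) to (342,199). The keepers are at (217,88) and (231,166) on its left, the latch is at (325,118), and the lamp is centred at (273,125). The cover is at (90,102). I'll move closer for a second view.

```bash
python3 -m crank '[15,-27,35,0,0,0,85, 15,-27,35,0,0,0,85, 0,0,0,0,0,0,85, 0,0,0,0,0,0,85, 0,0,0,0,0,0,85, 0,0,0,0,0,0,85, 0,0,0,0,0,0,85, 0,0,0,0,0,0,85, 0,0,0,0,0,0,85, 0,0,0,0,0,0,85]'
python3 - <<'E'
from h import *
import pickle
p=env.get_image("wrist"); save(p,"w2.png"); pickle.dump(p,open("w2.pkl","wb"))
for t in "seat keepers latch_nose work_lamp cover cover_handle".split(): print(t,[(np.round(d["uv"],1),round(d["confidence"],2)) for d in env.recognise(p,t)[:3]])
c=p["color"][20:220,180:440,::-1]; cv2.imwrite("pics/c2.png",cv2.resize(c,(780,600),interpolation=cv2.INTER_CUBIC))
E
```

```text
time_s: 4.45
tool_pos: [0.4639, 0.0785, 0.2415]
tool_rot: [1.0, -0.0, 0.0, -0.0]
contact_force: [-0.2, -0.4, 0.3]
width: 0.997
grasp_force: 0.0
seat [(array([297.7, 138.7]), 0.84)]
keepers [(array([296.2, 142.3]), 0.61)]
latch_nose [(array([367., 150.]), 0.6)]
work_lamp [(array([313. , 153.3]), 0.63)]
cover [(array([ 93.8, 119.8]), 0.81)]
cover_handle [(array([ 96.6, 123. ]), 0.7)]
```

View pics/c2.png

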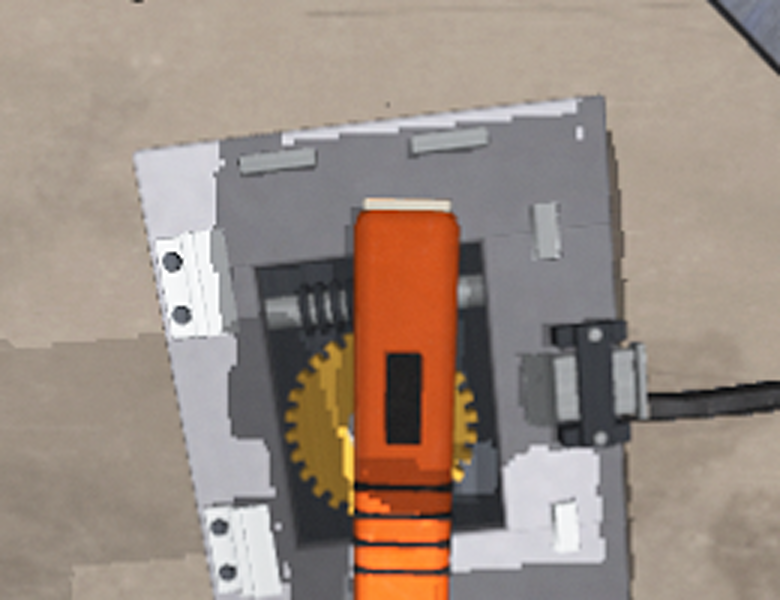

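The 3x crop shows the housing opening corners at (257,267), (483,241), (505,525) and (298,547). The stops are at (547,230) and (567,525), and the latch nose is at about (537,388). The lamp edges are at x≈356 and 455. Next I'll fit the poses.

```bash
cat > fit.py <<'E'
from h import *
import pickle
from scipy.optimize import least_squares
np.set_printoptions(precision=4,suppress=True)
p=pickle.load(open("w2.pkl","rb"))
def full(u): return np.array(u,float)/3-1/3+[180,20]
uv=full([[257,267],[483,241],[505,525],[298,547],[547,230],[567,525]])
M=np.array([[.04,-.052,0],[-.04,-.052,0],[-.04,.052,0],[.04,.052,0],[-.061,-.053,.005],[-.061,.053,.005]])
f=lambda v,k=4:(proj(p,R.from_euler("z",v[3]).apply(M[:k])+v[:3])-uv[:k]).ravel()
s=least_squares(f,[.5,.08,.07,1.57]); print("free z",s.x,s.fun.reshape(-1,2))
g=lambda w:f([w[0],w[1],.07,w[2]]); t=least_squares(g,[.5,.08,1.57]); print("z=.07",t.x,t.fun.reshape(-1,2))
v=[t.x[0],t.x[1],.07,t.x[2]]; print("6pt resid",f(v,6).reshape(-1,2))
q=lambda X:(proj(p,R.from_euler("z",v[3]).apply(X)+v[:3])-[180,20])*3
print("outer/keeper/guide/nose crop px",q([[.081,-.098,0],[-.081,-.098,0],[.056,-.048,.008],[.056,.048,.008],[0,-.082,.005],[-.0505,0,.0062]]))
for u in ([357,215],[457,215],[355,600],[450,600],[405,212]): print(u,atz(p,full(u),.1))
E
python3 fit.py
python3 - <<'E'
from h import *
import cv2
c=cv2.imread("pics/w2.png")
cv2.imwrite("pics/cov.png",cv2.resize(c[30:230,0:260],(780,600),interpolation=cv2.INTER_CUBIC))
E
```

```text
free z [0.4975 0.0931 0.0663 1.6745] [[ 0.0184 -0.2557]
 [-0.295   0.0935]
 [ 0.0941  0.2901]
 [ 0.2085 -0.1167]]
z=.07 [0.4978 0.0929 1.6745] [[-0.496  -0.6859]
 [ 0.0985 -0.439 ]
 [ 0.5378  0.8588]
 [-0.1124  0.5223]]
6pt resid [[-0.496  -0.6859]
 [ 0.0985 -0.439 ]
 [ 0.5378  0.8588]
 [-0.1124  0.5223]
 [-0.5186 -0.3335]
 [-0.9416  0.9881]]
outer/keeper/guide/nose crop px [[114.4177 136.7522]
 [593.0857  81.1871]
 [205.8707 280.3946]
 [249.6192 547.6137]
 [356.2937 156.9073]
 [525.3799 387.5504]]
[357, 215] [0.559 0.1   0.1  ]
[457, 215] [0.559  0.0689 0.1   ]
[355, 600] [0.4318 0.1033 0.1   ]
[450, 600] [0.4318 0.07   0.1   ]
[405, 212] [0.5599 0.0851 0.1   ]
```

View pics/cov.png

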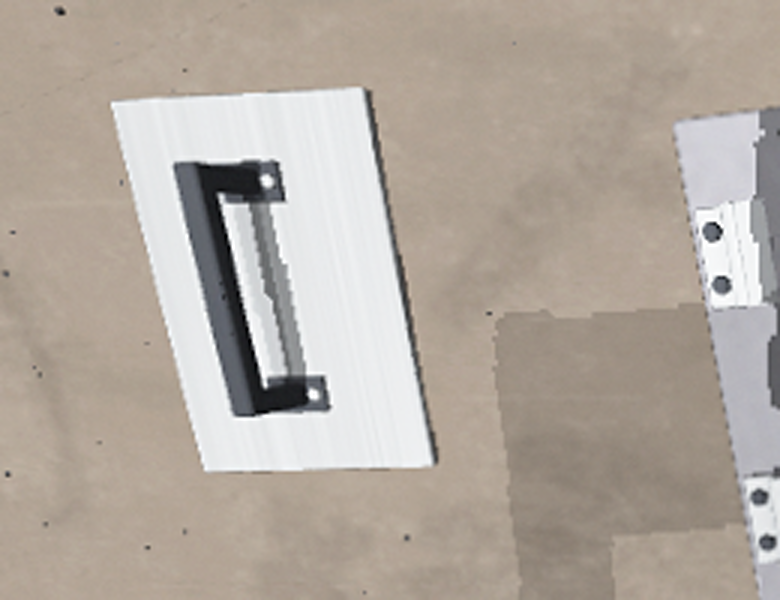

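The cover crop shows plate corners at (111,102), (365,88), (436,464) and (205,470). The handle bar runs from (190,163) to (243,415).

```bash
cat > fitc.py <<'E'
from h import *
import pickle
from scipy.optimize import least_squares
np.set_printoptions(precision=4,suppress=True)
p=pickle.load(open("w2.pkl","rb"))
def full(u): return np.array(u,float)/3-1/3+[0,30]
uv=full([[111,102],[365,88],[436,464],[205,470]])
M=np.array([[.055,-.08,.005],[-.055,-.08,.005],[-.055,.08,.005],[.055,.08,.005]])
f=lambda v:(proj(p,R.from_euler("z",v[3]).apply(M)+v[:3])-uv).ravel()
s=least_squares(f,[.5,.38,.0,1.57]); print("free z",s.x,s.fun.reshape(-1,2))
t=least_squares(lambda w:f([w[0],w[1],0,w[2]]),[.5,.38,1.57]); print("z=0",t.x,t.fun.reshape(-1,2))
print([atz(p,u,.005) for u in uv])
print([atz(p,full(u),.039) for u in([182,163],[200,163],[236,415],[253,413])])
E
python3 fitc.py
python3 -m crank '[11,-7,40,0,0,0,52, 0,0,40,0,0,0,52, 0,0,40,0,0,0,52, 0,0,40,0,0,0,52, 0,0,0,0,0,0,52, 0,0,0,0,0,0,52, 0,0,6,0,0,0,52, 0,0,0,0,0,0,25, 0,0,0,0,0,0,25, 0,0,0,0,0,0,25]' 30
```

```text
free z [ 0.5264  0.3803 -0.0034  1.5965] [[ 0.4278 -0.3702]
 [-0.3462 -0.1527]
 [-0.4742  0.2138]
 [ 0.4064  0.3653]]
z=0 [0.5263 0.3777 1.596 ] [[-0.0582 -0.8425]
 [-0.0507 -0.6204]
 [-0.0757  0.8421]
 [ 0.1642  0.959 ]]
[array([0.6039, 0.4349, 0.005 ]), array([0.6069, 0.3248, 0.005 ]), array([0.4489, 0.3204, 0.005 ]), array([0.4463, 0.4306, 0.005 ])]
[array([0.5752, 0.3798, 0.039 ]), array([0.5751, 0.3726, 0.039 ]), array([0.4774, 0.38  , 0.039 ]), array([0.4782, 0.3725, 0.039 ])]
time_s: 5.8
tool_pos: [0.4757, 0.0857, 0.0767]
tool_rot: [1.0, -0.0, 0.001, -0.0]
contact_force: [-0.7, 0.1, 4.6]
width: 0.392
grasp_force: 29.6
```

```bash
python3 -m crank '[0,0,-30,0,0,0,25, 0,0,-50,0,0,0,25, 0,-40,0,0,0,0,25, 0,-40,0,0,0,0,25, 0,-40,0,0,0,0,25, 0,-40,0,0,0,0,25, 0,0,45,0,0,0,25, 0,0,45,0,0,0,25, 0,0,25,0,0,0,25, 0,0,0,0,0,0,25]'
python3 -m crank '[0,0,14,0,0,0,25, 0,0,10,0,0,0,25, 0,0,7,0,0,0,25, 0,0,3,0,0,0,25, 0,0,0,0,0,0,25, 0,0,0,0,0,0,25, 0,0,0,0,0,0,60, 0,0,0,0,0,0,60, 0,0,0,0,0,0,60, 0,0,0,0,0,0,60]'
```

```text
time_s: 6.8
tool_pos: [0.4731, 0.245, 0.0384]
tool_rot: [1.0, 0.0, -0.002, 0.001]
contact_force: [1.0, -0.4, -0.6]
width: 0.392
grasp_force: 31.6
time_s: 7.8
tool_pos: [0.4749, 0.2456, 0.0064]
tool_rot: [1.0, -0.0, 0.0, -0.0]
contact_force: [0.2, -1.3, 0.4]
width: 0.706
grasp_force: 0.0
```

```bash
python3 -m crank '[0,0,-25,0,0,0,60, 0,0,-40,0,0,0,80, 0,0,-50,0,0,0,80, 0,0,-50,0,0,0,80, 0,15,-50,0,0,0,80, 7,45,0,0,0,0,80, 8,45,0,0,0,0,80, 10,45,0,0,0,0,80, 0,0,0,0,0,0,80, 0,0,0,0,0,0,80]'
python3 - <<'E'
from h import *
import pickle
p=env.get_image("wrist"); save(p,"w3.png"); pickle.dump(p,open("w3.pkl","wb"))
print(p["eye"])
c=proj(p,[.498,.093,.07])[0]; o=(c-[120,100]).astype(int); print(c,o)
c=p["color"][o[1]:o[1]+200,o[0]:o[0]+240,::-1]; cv2.imwrite("pics/c3.png",cv2.resize(c,(720,600),interpolation=cv2.INTER_CUBIC))
E
```

```text
time_s: 8.8
tool_pos: [0.4999, 0.0952, 0.2192]
tool_rot: [1.0, -0.001, -0.0, -0.0]
contact_force: [0.2, 0.3, -0.2]
width: 0.938
grasp_force: 0.0
[0.56963837 0.09616619 0.3610995 ]
[323.69439607 190.10135112] [203  90]
```

View pics/c3.png

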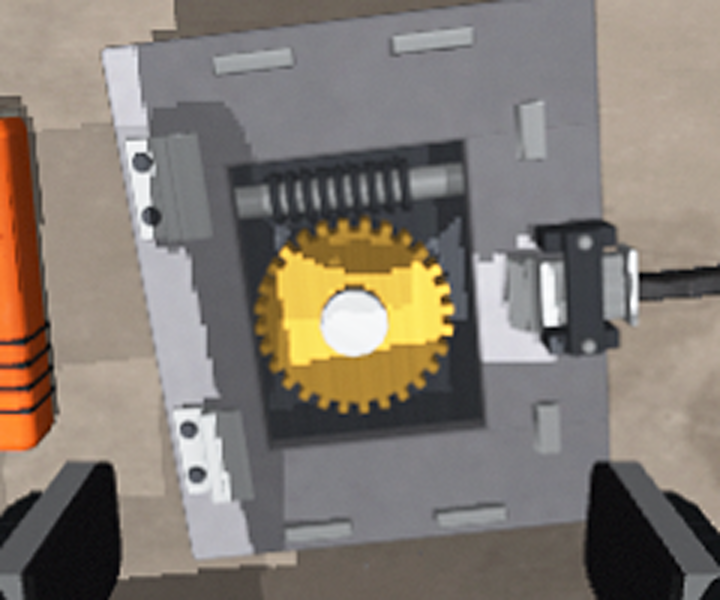

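The housing is now clear. The opening corners in the crop are (230,168), (465,141), (485,425) and (270,447). The inner edges of the guides run along (217,75)–(473,48) and (285,525)–(505,508). The stops are at (520,130) and (537,428). The lamp lies flat on the bench at the left.

```bash
python3 - <<'E'
from h import *
import pickle
from scipy.optimize import least_squares
np.set_printoptions(precision=4,suppress=True)
def mk(p,off,pts): return np.array(pts,float)/3-1/3+off
p3=pickle.load(open("w3.pkl","rb"));p2=pickle.load(open("w2.pkl","rb"))
u3=mk(p3,[203,90],[[230,168],[465,141],[485,425],[270,447]])
u2=mk(p2,[180,20],[[257,267],[483,241],[505,525],[298,547]])
M=np.array([[.04,-.052,0],[-.04,-.052,0],[-.04,.052,0],[.04,.052,0]])
W=lambda v,X:R.from_euler("z",v[3]).apply(X)+v[:3]
f3=lambda v:(proj(p3,W(v,M))-u3).ravel()
s=least_squares(f3,[.5,.09,.07,1.67]);print("free",s.x,abs(s.fun).max())
f=lambda w:f3([w[0],w[1],.07,w[2]])
t=least_squares(f,[.5,.09,1.67]);print("z.07",t.x,t.fun.reshape(-1,2))
b=least_squares(lambda v:np.r_[f3(v),(proj(p2,W(v,M))-u2).ravel()],[.5,.09,.07,1.67]);print("both views",b.x)
v=[t.x[0],t.x[1],.07,t.x[2]]
print("p,g frame of edges:")
for name,z,pts in [("guide-",0.0,[[217,76],[293,67],[395,56],[473,48]]),("guide+ top edge",.005,[[285,525],[350,518],[437,515],[505,508]]),("stop",.005,[[518,104],[520,158],[537,405],[537,450]]),("nose",.0062,[[508,285]]),("keeper lip",.0088,[[200,134],[212,240],[238,410],[252,498]])]:
    for q in mk(p3,[203,90],pts):
        X=atz(p3,q,.07+z); g=R.from_euler("z",-v[3]).apply(X-v[:3]); print(name,g*1000)
E
```

```text
free [0.4967 0.0931 0.0654 1.6763] 0.3434183102377233
z.07 [0.4977 0.0931 1.6763] [[-0.6347 -0.9127]
 [ 0.2798 -0.6884]
 [ 0.4916  1.0295]
 [-0.1096  0.9625]]
both views [0.4972 0.0931 0.0662 1.6754]
p,g frame of edges:
guide- [ 39.4058 -80.9451   0.    ]
guide- [ 14.329  -81.0147   0.    ]
guide- [-19.0594 -80.8264   0.    ]
guide- [-44.4538 -80.5966   0.    ]
guide+ top edge [37.6572 80.4982  5.    ]
guide+ top edge [13.2913 80.2126  5.    ]
guide+ top edge [-18.9069  82.4735   5.    ]
guide+ top edge [-44.1592  82.3585   5.    ]
stop [-57.0339 -61.6111   5.    ]
stop [-56.6899 -44.3055   5.    ]
stop [-57.9091  42.9962   5.    ]
stop [-57.0647  60.3927   5.    ]
nose [-49.9907  -2.2164   6.2   ]
keeper lip [ 46.2231 -63.4583   8.8   ]
keeper lip [ 47.598  -28.8548   8.8   ]
keeper lip [47.7083 31.9667  8.8   ]
keeper lip [47.6111 66.3539  8.8   ]
```

```bash
python3 -m crank '[0,-48,0,0,0,0,60, 0,-48,0,0,0,0,60, 10,-48,0,0,0,0,60, 10,-48,0,0,0,0,60, 8,-48,-0,0,0,0,60, 0,-45,30,0,0,-0.025,60, 0,0,34,0,0,0,60, 0,0,0,0,0,0,60, 0,0,0,0,0,0,60, 0,0,0,0,0,0,60]'
python3 - <<'E'
from h import *
import pickle
p=env.get_image("wrist"); save(p,"w4.png"); pickle.dump(p,open("w4.pkl","wb"))
print(p["eye"])
c=proj(p,[.526,.378,.005])[0]; o=(c-[120,100]).astype(int); print(c,o)
c=p["color"][o[1]:o[1]+200,o[0]:o[0]+240,::-1]; cv2.imwrite("pics/c4.png",cv2.resize(c,(720,600),interpolation=cv2.INTER_CUBIC))
E
```

```text
time_s: 9.85
tool_pos: [0.5283, 0.378, 0.1592]
tool_rot: [1.0, 0.012, 0.001, -0.0]
contact_force: [0.3, -0.8, 0.3]
width: 0.701
grasp_force: 0.0
[0.59785365 0.38074787 0.30113668]
[321.59508252 189.64679966] [201  89]
```

View pics/c4.png

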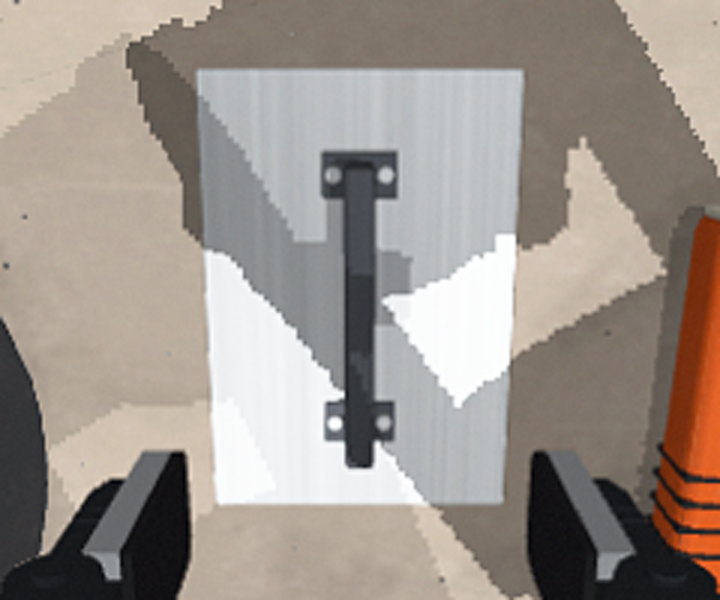

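The cover is square to the tool. Its corners in the crop are (197,70), (523,70), (502,503) and (217,503), and the bar is centred at column ~360.

```bash
python3 - <<'E'
from h import *
import pickle
from scipy.optimize import least_squares
np.set_printoptions(precision=4,suppress=True)
p=pickle.load(open("w4.pkl","rb"))
u=np.array([[197,70],[523,70],[502,503],[217,503]])/3-1/3+[201,89]
M=np.array([[.055,-.08,.005],[-.055,-.08,.005],[-.055,.08,.005],[.055,.08,.005]])
f=lambda v:(proj(p,R.from_euler("z",v[3]).apply(M)+v[:3])-u).ravel()
s=least_squares(f,[.52,.38,0,1.6]);print("free",s.x,abs(s.fun).max())
t=least_squares(lambda w:f([w[0],w[1],0,w[2]]),[.52,.38,1.6]);print(t.x,t.fun.reshape(-1,2))
for q in([343,165],[378,165],[346,467],[373,467]): print(atz(p,np.array(q)/3-1/3+[201,89],.039))
o=env.get_obs();print(o["tool_pos"],R.from_quat(o["tool_rot"]).as_matrix())
E
```

```text
free [ 0.5256  0.3791 -0.0039  1.5949] 0.20097801593544773
[0.5262 0.3791 1.5949] [[-0.9524 -0.7257]
 [ 0.9069 -0.6866]
 [ 0.517   1.0769]
 [-0.4683  0.9611]]
[0.5769 0.3854 0.039 ]
[0.5772 0.3748 0.039 ]
[0.4779 0.3825 0.039 ]
[0.4781 0.3735 0.039 ]
[0.5286 0.3779 0.1594] [[ 0.9997  0.0243  0.002 ]
 [ 0.0243 -0.9997  0.0013]
 [ 0.002  -0.0012 -1.    ]]
```

```bash
python3 -m crank '[-2,-1,45,0,0,0,40, 0,0,45,0,0,0,40, 0,0,35,0,0,0,40, 0,0,20,0,0,0,40, 0,0,0,0,0,0,40, 0,0,0,0,0,0,40, 0,0,0,0,0,0,0, 0,0,0,0,0,0,0, 0,0,0,0,0,0,0, 0,0,0,0,0,0,0]' 110
```

```text
time_s: 10.9
tool_pos: [0.5268, 0.3793, 0.0145]
tool_rot: [1.0, 0.012, 0.001, -0.001]
contact_force: [-1.0, -3.0, 14.0]
width: 0.096
grasp_force: 107.8
```

```bash
python3 -m crank '[0,0,-20,0,0,0,0, 0,0,-45,0,0,-0.0814,0, 0,0,-45,0,0,0,0, 0,0,-40,0,0,0,0, -9.7,48.4,0,0,0,0,0, -9.7,48.4,0,0,0,0,0, -9.7,48.4,0,0,0,0,0, -9.7,48.4,0,0,0,0,0, -9.7,48.4,0,0,0,0,0, -10,48.3,0,0,0,0,0]'
python3 -m crank '[0,0,0,-0.105,0,0,0, 0,0,0,-0.105,0,0,0, 0,0,0,0,0,0,0, 0,0,0,0,0,0,0, 0,0,0,0,0,0,0, 0,0,0,0,0,0,0, 0,0,0,0,0,0,0, 0,0,0,0,0,0,0, 0,0,0,0,0,0,0, 0,0,0,0,0,0,0]'
cat > g.py <<'E'
from h import *
np.set_printoptions(precision=2,suppress=True)
o=env.get_obs(); S=np.array([.4977,.0931,.07]); G=R.from_euler("z",1.6763)
T=R.from_quat(o["tool_rot"]); t=o["tool_pos"]
C=G.inv().apply(t+T.apply([-.0006,0,.0145])-S)*1e3
# cover axes: x=-tool y, y=-tool x, z=-tool z
A=(G.inv()*T).as_matrix()@np.array([[0,-1,0],[-1,0,0],[0,0,-1.]])
for n,q in [("C",[0,0,0]),("keep edge",[55,0,0]),("latch edge",[-55,0,0])]: print(n,C+A@np.array(q,float))
print("tcp g",G.inv().apply(t-S)*1e3,"tilt deg",np.degrees(np.arcsin(-A[2,0])),"roll",np.degrees(A[2,1]),"yaw",np.degrees(A[1,0]),"F g",G.inv().apply(o["contact_force"]),"M",o["moment"],"grip",o["grasp_force"],o["width"])
# moves in tool axes for 1 mm gearbox x, y, z
for n,q in zip("xyz",np.eye(3)): print("1mm g",n,"-> tool",T.inv().apply(G.apply(q)))
E
python3 g.py
```

```text
time_s: 11.9
tool_pos: [0.4981, 0.0822, 0.1633]
tool_rot: [0.999, 0.053, 0.001, -0.0]
contact_force: [1.5, 0.0, -1.7]
width: 0.095
grasp_force: 108.3
time_s: 12.9
tool_pos: [0.4984, 0.0839, 0.1624]
tool_rot: [0.993, 0.053, 0.006, 0.105]
contact_force: [-0.5, -0.3, -3.0]
width: 0.093
grasp_force: 108.5
C [-12.27   0.84  78.26]
keep edge [41.52  0.87 66.8 ]
latch edge [-66.06   0.8   89.71]
tcp g [-9.25  0.24 92.44] tilt deg 12.025161249779536 roll 0.004050090270229062 yaw 0.03816304992689704 F g [-0.27  0.48 -3.03] M [ 0.26  0.02 -0.02] grip 108.45589756965637 0.09295781606468861
1mm g x -> tool [ 0.   -0.98 -0.21]
1mm g y -> tool [-1. -0. -0.]
1mm g z -> tool [-0.    0.21 -0.98]
```

```bash
python3 -m crank '[0.8,-6,28,0,0,0,0, 0,-4,20,0,0,0,0, 0,-3.1,13.4,0,0,0,0, 0,0,0,0,0,0,0, 0,0,0,0,0,0,0, 0,0,0,0,0,0,0, 0,0,0,0,0,0,0, 0,0,0,0,0,0,0, 0,0,0,0,0,0,0, 0,0,0,0,0,0,0]'
python3 g.py
python3 - <<'E'
from h import *
p=env.get_image("wrist"); c=p["color"][50:250,200:440,::-1]; cv2.imwrite("pics/c5.png",cv2.resize(c,(720,600),interpolation=cv2.INTER_CUBIC))
E
```

```text
time_s: 13.9
tool_pos: [0.4994, 0.084, 0.0999]
tool_rot: [0.993, 0.053, 0.006, 0.105]
contact_force: [0.0, 0.2, -3.7]
width: 0.088
grasp_force: 108.3
C [-12.21  -0.11  15.72]
keep edge [41.58 -0.08  4.26]
latch edge [-66.01  -0.14  27.18]
tcp g [-9.19 -0.7  29.9 ] tilt deg 12.028702036628177 roll -0.022129482839585057 yaw 0.032508716195168964 F g [ 0.24 -0.04 -3.7 ] M [0.26 0.01 0.04] grip 108.33992958068848 0.08776701121864851
1mm g x -> tool [ 0.   -0.98 -0.21]
1mm g y -> tool [-1. -0. -0.]
1mm g z -> tool [ 0.    0.21 -0.98]
```

View pics/c5.png

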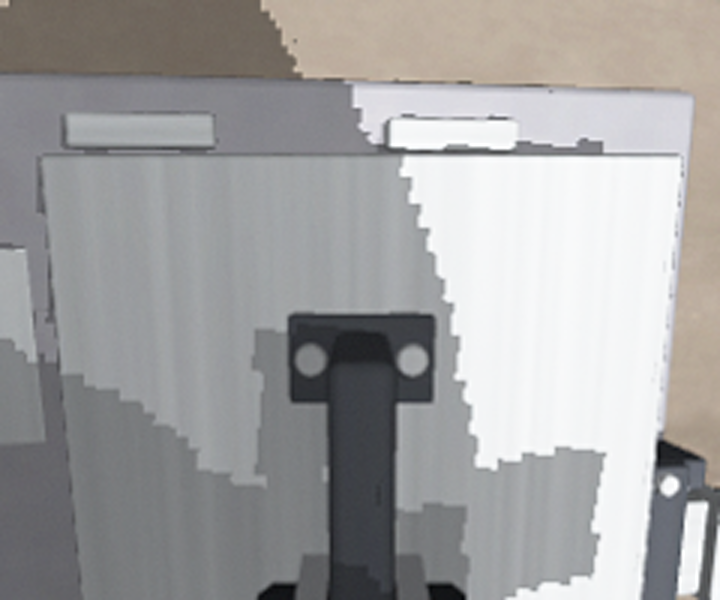

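The plate hangs square. Its far edge (row 155) runs parallel to the guides (foot at row ~149), and its left edge is just short of the keeper lip. I'll lower it to touch.

```bash
python3 -m crank '[0,-0.25,1.2,0,0,0,0, 0,0,0,0,0,0,0, 0,-0.25,1.2,0,0,0,0, 0,0,0,0,0,0,0, 0,-0.12,0.6,0,0,0,0, 0,0,0,0,0,0,0, 0,0,0,0,0,0,0, 0,0,0,0,0,0,0, 0,0,0,0,0,0,0, 0,0,0,0,0,0,0]'
python3 g.py | head -4
python3 - <<'E'
from h import *
p=env.get_image("wrist"); save(p,"w6.png"); 
S=np.array([.4977,.0931,.07]); G=R.from_euler("z",1.6763)
o=env.get_obs();T=R.from_quat(o["tool_rot"]);t=o["tool_pos"]
cov=lambda q:t+T.apply([-.0006,0,.0145])+T.apply(np.array([-q[1],-q[0],-q[2]]))
pts={"plate far-left top":cov([.055,-.08,.005]),"plate far-right top":cov([-.055,-.08,.005]),"guide foot x30":S+G.apply([.03,-.082,0]),"guide foot x-30":S+G.apply([-.03,-.082,0])}
g=cv2.cvtColor(p["color"],cv2.COLOR_RGB2GRAY).astype(float)
for k,X in pts.items(): print(k,proj(p,X)[0])
c=p["color"][60:140,190:450,::-1]; cv2.imwrite("pics/c6.png",cv2.resize(c,(780,240),interpolation=cv2.INTER_CUBIC))
E
```

```text
time_s: 14.95
tool_pos: [0.4992, 0.084, 0.0966]
tool_rot: [0.993, 0.053, 0.006, 0.105]
contact_force: [0.1, -0.7, -3.6]
width: 0.086
grasp_force: 108.3
C [-12.25   0.03  12.45]
keep edge [41.55  0.07  0.98]
latch edge [-66.04  -0.    23.91]
tcp g [-9.22 -0.56 26.63] tilt deg 12.031743990085598 roll 4.742550878795036e-05 yaw 0.039693981824585174 F g [-0.68 -0.02 -3.57] M [0.22 0.01 0.03] grip 108.34635257720947 0.08562619803625372
plate far-left top [214.11457511 100.24370037]
plate far-right top [431.54946429 100.16527055]
guide foot x30 [240.25695184  97.11120538]
guide foot x-30 [348.43055448  98.62208448]
```

View pics/c6.png

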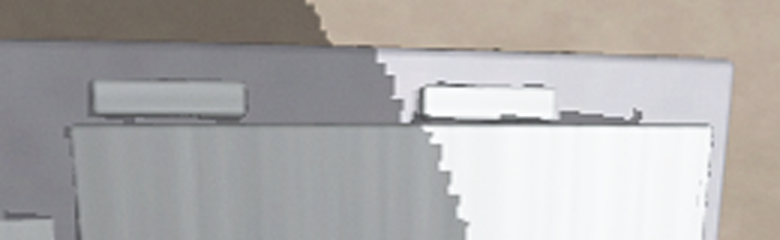

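Measured edge and guide pixels agree with the model to about 0.3 mm. I'll slide it in under the keepers.

```bash
python3 -m crank '[0,-2,-0.4,0,0,0,0, 0,-2,-0.4,0,0,0,0, 0,-2,-0.4,0,0,0,0, 0,-2,-0.4,0,0,0,0, 0,0,0,0,0,0,0, 0,0,0,0,0,0,0, 0,0,0,0,0,0,0, 0,0,0,0,0,0,0, 0,0,0,0,0,0,0, 0,0,0,0,0,0,0]'
python3 g.py | head -4
python3 -m crank '[0,-1.5,-0.3,0,0,0,0, 0,-1.5,-0.3,0,0,0,0, 0,-1.5,-0.3,0,0,0,0, 0,0,0,0,0,0,0, 0,0,0,0,0,0,0, 0,0,0,0,0,0,0, 0,0,0,0,0,0,0, 0,0,0,0,0,0,0, 0,0,0,0,0,0,0, 0,0,0,0,0,0,0]'
python3 g.py | head -4
```

```text
time_s: 16.0
tool_pos: [0.4984, 0.092, 0.0965]
tool_rot: [0.993, 0.053, 0.006, 0.105]
contact_force: [-0.4, 0.1, -2.9]
width: 0.088
grasp_force: 108.4
C [-4.14  0.04 12.33]
keep edge [49.65  0.07  0.86]
latch edge [-57.93   0.01  23.79]
tcp g [-1.12 -0.56 26.51] tilt deg 12.031647187309055 roll 0.0007239042879880032 yaw 0.03326256802020979 F g [ 0.15  0.43 -2.94] M [ 0.24 -0.03  0.02] grip 108.44159245491028 0.08806242815583226
time_s: 17.0
tool_pos: [0.4979, 0.0967, 0.0965]
tool_rot: [0.993, 0.053, 0.006, 0.105]
contact_force: [-0.9, -0.0, -2.3]
width: 0.089
grasp_force: 108.5
C [ 0.49  0.03 12.28]
keep edge [54.28  0.06  0.81]
latch edge [-53.3   -0.01  23.74]
tcp g [ 3.51 -0.57 26.46] tilt deg 12.030632413777546 roll -0.00048472737314241167 yaw 0.03807966918253233 F g [ 0.08  0.87 -2.33] M [ 0.23  0.05 -0.  ] grip 108.46779584884644 0.08911558141194575
```

```bash
python3 -m crank '[0,0.2,1.7,0.0285,0,0,0, 0,0.2,1.7,0.0285,0,0,0, 0,0,0,0,0,0,0, 0,0.25,1.7,0.0285,0,0,0, 0,0.3,1.7,0.0285,0,0,0, 0,0,0,0,0,0,0, 0,0,0,0,0,0,0, 0,0,0,0,0,0,0, 0,0,0,0,0,0,0, 0,0,0,0,0,0,0]'
python3 g.py
```

```text
time_s: 18.0
tool_pos: [0.4982, 0.0949, 0.09]
tool_rot: [0.997, 0.053, 0.003, 0.048]
contact_force: [-0.5, 5.7, -0.3]
width: 0.091
grasp_force: 108.9
C [ 0.37 -0.11  5.55]
keep edge [55.12 -0.06  0.26]
latch edge [-54.37  -0.17  10.85]
tcp g [ 1.77 -0.71 19.99] tilt deg 5.527294997680468 roll -0.015613050054240586 yaw 0.0552299528358925 F g [ 5.72 -0.12 -0.27] M [0.83 0.02 0.02] grip 108.91424059867859 0.0908434723570693
1mm g x -> tool [ 0.  -1.  -0.1]
1mm g y -> tool [-1. -0. -0.]
1mm g z -> tool [ 0.   0.1 -1. ]
```

```bash
python3 -m crank '[0,0,0,0,0,0,40, 0,0,0,0,0,0,40, 0,0,0,0,0,0,40, 0,0,0,0,0,0,40, 0,0,-10,0,0,0,40, 0,0,-30,0,0,0,40, 0,0,-25,0.0965,0,0,40, 0,0,0,0,0,0,0, 0,0,0,0,0,0,0, 0,0,0,0,0,0,0]' 30
python3 g.py
python3 - <<'E'
from h import *
p=env.get_image("wrist"); save(p,"w7.png"); q=env.get_image("side"); save(q,"s7.png")
a=cv2.resize(p["color"][20:220,180:450,::-1],(540,400)); c=proj(q,[.498,.093,.08])[0].astype(int)
b=cv2.resize(q["color"][c[1]-33:c[1]+34,c[0]-45:c[0]+45,::-1],(256,192),interpolation=cv2.INTER_CUBIC)
i=np.zeros((400,796,3),np.uint8); i[:,:540]=a; i[:192,540:]=b; cv2.imwrite("pics/c7.png",i)
E
```

```text
time_s: 19.0
tool_pos: [0.497, 0.1006, 0.1543]
tool_rot: [0.999, 0.053, -0.0, 0.0]
contact_force: [-0.4, 0.2, -0.5]
width: 0.003
grasp_force: 0.0
C [ 7.5   0.54 69.78]
keep edge [62.5   0.55 69.75]
latch edge [-47.5    0.53  69.82]
tcp g [ 7.51 -0.07 84.28] tilt deg 0.035437115232575804 roll 0.04726212209710427 yaw 0.013070517564363929 F g [ 0.28  0.42 -0.48] M [ 0.01  0.01 -0.  ] grip 0.0 0.0026058206453340375
1mm g x -> tool [ 0. -1. -0.]
1mm g y -> tool [-1. -0.  0.]
1mm g z -> tool [-0.  0. -1.]
```

View pics/c7.png

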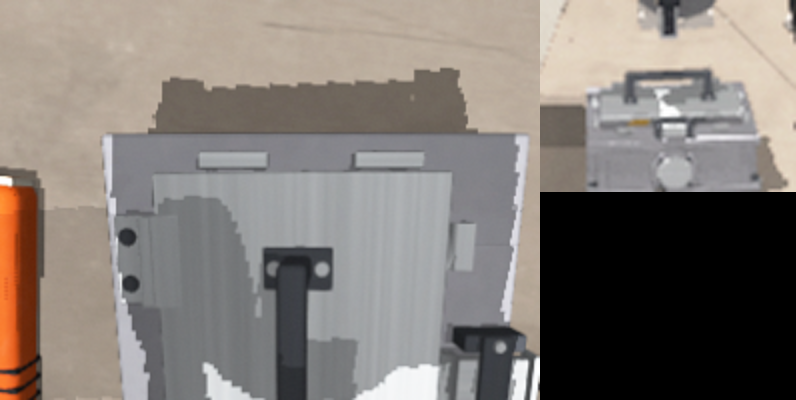

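The cover is under the keeper lip on the left, with its right edge resting on the latch bevel and square to the guides. Next I'll press near the latch edge with the fingers shut.

```bash
python3 -m crank '[0,20,0,0,0,0,0, 0,19.5,0,0,0,0,0, 0,0,30,0,0,0,0, 0,0,25,0,0,0,0, 0,0,10,0,0,0,0, 0,0,3,0,0,0,0, 0,0,0,0,0,0,0, 0,0,0,0,0,0,0, 0,0,0,0,0,0,0, 0,0,0,0,0,0,0]'
python3 g.py|sed -n 4p
python3 -m crank '[0,0,1,0,0,0,0, 0,0,1,0,0,0,0, 0,0,1,0,0,0,0, 0,0,1,0,0,0,0, 0,0,1,0,0,0,0, 0,0,0,0,0,0,0, 0,0,0,0,0,0,0, 0,0,0,0,0,0,0, 0,0,0,0,0,0,0, 0,0,0,0,0,0,0]'
python3 g.py|sed -n 4p
```

```text
time_s: 20.1
tool_pos: [0.5021, 0.0616, 0.0873]
tool_rot: [0.999, 0.053, 0.001, -0.0]
contact_force: [1.1, -0.9, -0.2]
width: 0.004
grasp_force: 0.0
tcp g [-31.74  -1.03  17.26] tilt deg -0.025425038957937813 roll -0.06873673032629456 yaw 0.04576478115876811 F g [-1.02 -0.98 -0.21] M [-0.01 -0.05 -0.04] grip 0.0 0.0039494427586241835
time_s: 21.1
tool_pos: [0.5018, 0.0614, 0.0818]
tool_rot: [0.999, 0.053, 0.0, -0.0]
contact_force: [0.0, -2.6, 5.2]
width: 0.0
grasp_force: 2.9
tcp g [-31.95  -0.76  11.77] tilt deg -0.01835069710677879 roll -0.019792270892031123 yaw 0.043539407681524395 F g [-2.57  0.24  5.19] M [-0.41  0.13 -0.03] grip 2.949660333688371 9.741230545245036e-05
```

```bash
python3 -m crank '[0,0,1,0,0,0,0, 0,0,0,0,0,0,0, 0,0,1,0,0,0,0, 0,0,0,0,0,0,0, 0,0,1,0,0,0,0, 0,0,0,0,0,0,0, 0,0,1,0,0,0,0, 0,0,0,0,0,0,0, 0,0,0,0,0,0,0, 0,0,0,0,0,0,0]'
python3 g.py|sed -n 4p
```

```text
time_s: 22.1
tool_pos: [0.5016, 0.0616, 0.0776]
tool_rot: [0.999, 0.053, -0.0, -0.0]
contact_force: [0.7, 0.0, 0.3]
width: -0.005
grasp_force: 0.0
tcp g [-31.78  -0.56   7.58] tilt deg -0.03009823423496774 roll 0.0030171941320769435 yaw 0.0356014226719611 F g [-0.03 -0.68  0.31] M [-0.   -0.01  0.  ] grip 0.0 -0.004900093415790628
```

```bash
python3 -m crank '[0,0,1,0,0,0,0, 0,0,0,0,0,0,0, 0,0,1,0,0,0,0, 0,0,0,0,0,0,0, 0,0,0.6,0,0,0,0, 0,0,0,0,0,0,0, 0,0,0.2,0,0,0,0, 0,0,0,0,0,0,0, 0,0,0,0,0,0,0, 0,0,0,0,0,0,0]'
python3 g.py|sed -n 4p
```

```text
time_s: 23.1
tool_pos: [0.5017, 0.0616, 0.075]
tool_rot: [0.999, 0.053, 0.0, -0.0]
contact_force: [-2.0, 0.5, 7.9]
width: -0.004
grasp_force: 4.0
tcp g [-31.78  -0.65   5.04] tilt deg -0.028470078535369765 roll -0.013656813702002842 yaw 0.0387694298227283 F g [0.74 1.98 7.95] M [-0.02  0.28 -0.  ] grip 4.013337589115054 -0.003581823795962516
```

```bash
python3 -m crank '[0,0,-25,0,0,0,0, 0,0,-30,0,0,0,0, 32,-27,0,0,0,0,0, 32.4,-26.8,0,0,0,0,0, 0,0,30,0,0,0,0, 0,0,17,0,0,0,0, 0,0,3,0,0,0,0, 0,0,0,0,0,0,0, 0,0,0,0,0,0,0, 0,0,0,0,0,0,0]'
python3 -m crank '[0,0,2,0,0,0,0, 0,0,0,0,0,0,0, 0,0,1.5,0,0,0,0, 0,0,0,0,0,0,0, 0,0,1,0,0,0,0, 0,0,0,0,0,0,0, 0,0,0.4,0,0,0,0, 0,0,0,0,0,0,0, 0,0,0,0,0,0,0, 0,0,0,0,0,0,0]'
python3 g.py|sed -n 4p
```

```text
time_s: 24.1
tool_pos: [0.5606, 0.1218, 0.0808]
tool_rot: [0.999, 0.053, 0.001, -0.0]
contact_force: [0.1, -0.5, -0.1]
width: -0.0
grasp_force: 0.0
time_s: 25.1
tool_pos: [0.56, 0.1219, 0.0751]
tool_rot: [0.999, 0.053, 0.0, -0.0]
contact_force: [-1.5, -0.2, 6.1]
width: -0.001
grasp_force: 2.8
tcp g [ 22.07 -64.94   5.05] tilt deg -0.02882631024312322 roll -0.00236561460042539 yaw 0.03988619672104544 F g [-0.01  1.5   6.07] M [-0.05  0.3   0.03] grip 2.7602162584662437 -0.0009164965945869584
```

```bash
python3 -m crank '[0,0,-20,0,0,0,0, 0,0,-40,0,0,0,0, 0,0,-40,0,0,0,0, -30,0,-20,0,0,0,0, 0,0,0,0,0,0,0, 0,0,0,0,0,0,0, 0,0,0,0,0,0,0, 0,0,0,0,0,0,0, 0,0,0,0,0,0,0, 0,0,0,0,0,0,0]'
python3 -c "
from cell import env
print(env.sign_off())"
```

```text
time_s: 26.1
tool_pos: [0.5302, 0.1186, 0.1943]
tool_rot: [0.999, 0.053, -0.0, -0.0]
contact_force: [-1.0, 0.7, 0.5]
width: 0.0
grasp_force: 0.0
the job is handed in; nothing more can be done
None
```

The job is handed in at about 26 s: the lamp lies on the bench, and the cover is hooked under the keepers and pressed down past the latch (inferred from the sudden drop in force, not seen), with its top at the seated 5 mm height at both points I probed; sign-off returned no verdict.

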